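# Open the pinch-catch tablet tub at the laundry counter

## Task

Open the taller of the two laundry-tablet tubs: pinch the two opposed buttons on its lid together, lift the lid off, and set it down, not dropped, right side up in the middle of the empty tray, standing level on the tray's floor. Leave the opened tub standing on the counter about where it was, never lifting or tipping it, and leave the shorter tub closed and where it is.

Things in the scene. Friction and masses are not known exactly. Their poses are not given: they have to be found in the camera images.
- tall_lid: Lid of the TALLER tub, 125 g: grey plate 112 (x) x 92 (y) x 6 mm; mid grip block 40 x 40 mm, top at z 40. Ivory spring buttons stick out of its +y and -y sides: 28 wide, z 12 to 36, 58 mm over both at rest, 42 fully pressed (8 mm each, 3 to 6 N). Two feet below, at x +-46, 64 long in y, 14 deep; put down, it stands on them. Origin: centre of the plate's underside, z up.
- tall_tub: The taller tablet tub, ivory plastic, 110 (x) x 90 (y) x 140 mm high without lid, loose, about 0.85 kg. Origin: centre of its underside; axes as its lid's, whose origin is 140 mm above when closed. A hook under each lid button catches under the tub's rim; more than 6 mm of press frees it. The lid lifts off only while both are pressed.
- short_lid: Closed lid of the SHORTER tub (same footprint, 80 mm high without lid). Same make, size and frame as the taller tub's lid. To be left alone.
- tray: Empty shallow square aluminium tray, fixed to the counter, 190 x 190 mm outside, walls 5 mm thick and 13 mm high, floor 5 mm thick. Origin: centre of its underside, axes along its sides. A lid standing in it has its origin 19 mm above the tray's.
Not all that is in view belongs to the job. Leave any green or purple look-alike of the tall_lid alone.

How it is judged:
By the outcome, as a careful person would: the job done as asked, in the order asked, and still so for the second after the job is handed in, with the robot touching nothing.
It also fails if it takes over 48 s, if anything falls off the work surface, if the arm or the gripper's body presses on something with over 40 N, if the wrist force passes 120 N, or if a joint passes its speed limit or range.

## Robot

A 6-joint arm with a two-finger parallel gripper is mounted at the origin on the work surface. World frame = base frame: x ahead of the robot, y to its left, z up, the work surface at z = 0. Lengths are in m, angles in rad, forces in N, time in s.
With the tool pointing down it reaches from about 0.3 to 0.75 m from the base axis. Payload 8.5 kg.
Tool frame: the origin (TCP) lies midway between the tips of the shut fingers; the grasp point (between the pads) lies 19 mm behind it (env.grip_depth is the distance from the TCP to the grasp point, in m); z points along the fingers, y is the line along which they close (so a half turn about z gives the same grasp; the last joint's range is limited). The gripper opens to 85 mm and grips with 20 to 120 N. Pads are 22 mm wide; open, the fingers measure 114 mm over their backs; the gripper's body (76 mm by 85 mm) begins 54 mm behind the grasp point. The pads swing forward as they close: fully open they stand 13 mm farther back than shut.
Start: joints at [-1.476, 0.381, 1.297, -0, 1.464, -0.215], TCP at [0.168, -0.524, 0.231] pointing down, gripper open.
Joint ranges: [-3.11, 3.11], [-0.89, 2.33], [0.22, 2.48], [-1.42, 4.56], [0.17, 2.85], [-2.88, 2.88]. Speed limits (rad/s): [2.39, 2.39, 3.14, 3.14, 3.14, 3.14].

## Interface

Orientations are given as a unit quaternion [x, y, z, w].
In Python, from rig import env gives the robot as it stands. The module is installed in compiled form; this text tells all that it offers.
- The arm moves only by the tool play_rows, never from a script. Its argument "motion" is a list of rows, each a list of 3 entries, a list of its own where there are three numbers: the shift along the tool's x, y, z as a fraction of full scale, then the turn, a rotation vector about the tool's x, y, z as a fraction of full scale, then the opening, from 0 (shut) to 1 (fully open). A call has 1 to 10 rows; each row is the pose to reach, as a shift and turn from the pose commanded when the call began, along the tool's axes at that moment; what a row does not reach only later rows make up. Full scale, the value 1, is 0.3 m for a shift and 2 rad for a turn. A row lasts 1/12 s, in which the tool goes at most 41.7 mm and 7.16 degrees, less where a joint would pass 70% of its speed; a pose out of reach is approached as far as the arm can. A call with a number of a shift or a turn outside -1 to 1 is refused whole. A call with a gripper value outside its range is refused whole. The fingers move at their own pace and stop on an object; the grip force is fixed at half the most. Time passes only in rows, so rows that repeat a pose let the fingers close. It gives the time, the measured TCP pose, the force, the opening and the grip force at its end, in the units of the state.
- env.observe(): the state, without advancing time (a new reading comes with each control period).
- env.grab_frame(name): name is "scene" or "top"; returns (picture, depth): 400x640x3 uint8, blue, green, red; 400x640 float32, m along the optical axis (not along the pixel's ray), 0 where there is no reading.
- env.camera_params(name): a dict with "mtx" (3x3 intrinsics, pixels), "k1" (the pictures are not rectified: a ray, as slopes to the right and down, at radius r is drawn at 1 + k1 r^2 times it, then the intrinsics apply), "eye" and "rotation" of the camera in the world. Camera axes: x right, y up, looking along -z (the intrinsics and any distortion apply to the point x, -y, -z); pixel columns grow to the right and rows downward; lengths in m; the calibration is good to about 2 mm. A picture is of the moment at which its call begins. camera_params takes no time and is no camera call.
- env.hand_in(): hands the job in; it is judged then, once.
Trained networks look in the newest picture that a camera, given by its name, has taken for a name from the list of things; names that differ only in an ending like _2 or _b are one class to them, and where a whole thing is asked for, a point or a joint stands for the part that bears it (a point fixed in the world has none). Each returns a list of dicts, best first, with "score" (0 to 1); they miss things now and then, are a little off and sometimes report something else, mostly with a low value. They report only what shows in the picture. A call takes as long as a camera call. They do not tell look-alikes from the thing itself.
- env.masks_of(query, camera): "mask" (400x640 bool, what is visible of it).
- env.place_of(query, camera): "location" ([x, y, z] in m, in world coordinates, good to about 4 mm: a listed point, or the origin of a listed thing).
The state is a dict: "t": time; "q": joint angles; "joint_velocities": joint speeds; "effort": joint torques, N m; "position": TCP position; "tool_rot": TCP orientation; "contact_force": force on the tool from outside, world axes, zero at the start; "moment": the same for the moment, N m; "opening": finger opening in m; "gripper_force": force on a finger pad.
Only numpy, scipy, OpenCV 4.12 (cv2) and the standard library are available. Lean on these libraries where they do the work, as an engineer would, in place of code of your own. Each camera call takes 0.05 s, during which the arm holds its last target. There are 200 camera calls.

## Working session

There is one attempt and no reset: what is moved stays moved. The work goes in short steps, Python scripts to look and compute and a tool call to move; the robot and the scene stay as the last step left them, time stands still between calls to the robot, and variables do not carry over. Pictures are saved under pics/ and viewed, at most 10 in all, crops included, and the job is handed in when it is done.

Besides the shell and the picture viewer there is one more tool, called after "Call:" as name(argument=value, ...) on one line, values as JSON. play_rows: Moves the arm, as the interface text tells. Shift numbers are shares of 0.3 m and turn numbers shares of 2 rad, none past 1 either way. Its arguments: {"type":"object","properties":{"motion":{"type":"array","items":{"type":"array"}}},"required":["motion"]}

```bash
mkdir -p pics; cat > h.py <<'E'
import numpy as np, cv2
from rig import env
def pts(name, depth):
    """world point of every pixel"""
    c=env.camera_params(name); K=np.array(c["mtx"]); h,w=depth.shape
    u,v=np.meshgrid(np.arange(w),np.arange(h))
    uv=np.stack([u,v],-1).reshape(-1,1,2).astype(float)
    n=cv2.undistortPoints(uv,K,np.array([c["k1"],0,0,0.])).reshape(h,w,2)
    P=np.stack([n[...,0]*depth,-n[...,1]*depth,-depth],-1)
    return P@np.array(c["rotation"]).T+np.array(c["eye"])
E
python3 - <<'E'
from h import *
ims=[]
for n in ("scene","top"):
    im,d=env.grab_frame(n); cv2.imwrite(f"pics/{n}0.png",im); np.save(n+"0.npy",d)
    c=env.camera_params(n); print(n,c)
    for q in ("tall_lid","tall_tub","short_lid","tray"):
        for r in env.place_of(q,n): print(n,q,round(r["score"],2),np.round(r["location"],3))
print(env.observe())
E
```

```text
scene {'mtx': array([[382.04746341,   0.        , 317.93789785],
       [  0.        , 382.04746341, 192.70625403],
       [  0.        ,   0.        ,   1.        ]]), 'k1': -0.06931317568785798, 'eye': array([0.99077921, 0.3697989 , 0.78828721]), 'rotation': array([0.17192464, 0.32795455, 0.83408321, 0.40889233])}
scene tall_lid 0.89 [ 0.361 -0.317  0.016]
scene tall_lid 0.76 [0.58  0.008 0.138]
scene tall_lid 0.57 [ 0.396 -0.036  0.016]
scene tall_tub 0.69 [ 0.584  0.005 -0.004]
scene short_lid 0.63 [ 0.558 -0.264  0.082]
scene tray 0.69 [ 0.534  0.261 -0.002]
top {'mtx': array([[446.11289878,   0.        , 314.53230594],
       [  0.        , 446.11289878, 196.58965401],
       [  0.        ,   0.        ,   1.        ]]), 'k1': 0.03961556330812372, 'eye': array([ 0.38486528, -0.02046983,  1.10171765]), 'rotation': array([ 0.02347178, -0.02853111, -0.69769809,  0.71543862])}
top tall_lid 0.95 [0.58 0.01 0.14]
top tall_lid 0.88 [ 0.392 -0.033  0.012]
top tall_lid 0.75 [ 0.357 -0.318  0.011]
top tall_tub 0.57 [0.583 0.001 0.   ]
top short_lid 0.69 [ 0.562 -0.263  0.081]
top tray 0.62 [ 0.539  0.255 -0.   ]
{'t': 0.5, 'q': array([-1.47630178e+00,  3.80631249e-01,  1.29742953e+00, -1.32091469e-05,
        1.46358548e+00, -2.15272369e-01]), 'joint_velocities': array([-0.00088589, -0.00086933,  0.00048821,  0.00028825, -0.00050103,
       -0.00040611]), 'effort': array([-7.72655512e-04, -4.48033798e+01, -2.31333143e+01, -1.74537322e-04,
        7.40790420e-04,  2.32080765e-05]), 'position': array([ 0.16766686, -0.52379594,  0.23129564]), 'tool_rot': array([ 9.88029406e-01,  1.54265653e-01, -4.93694878e-06, -2.71520190e-05]), 'contact_force': array([ 0.00244208, -0.17536094,  1.03110037]), 'moment': array([0.08721461, 0.0164662 , 0.0230343 ]), 'gripper_force': 0.0, 'opening': 0.08541292027580646}
```

View pics/scene0.png

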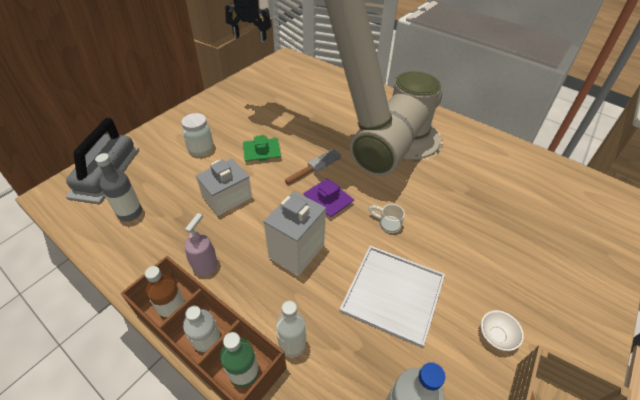

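View pics/top0.png

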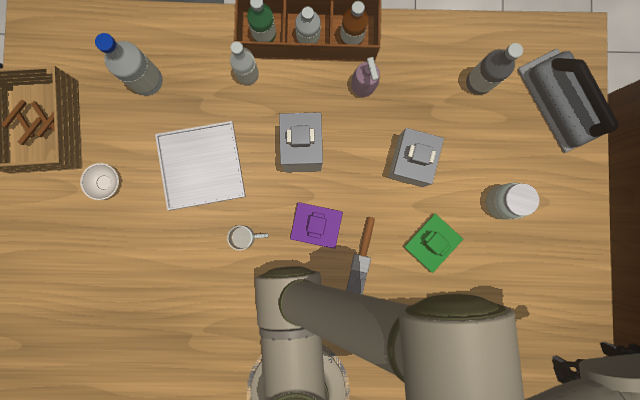

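The tall tub's lid is at top (300,140) and scene (297,210). Other candidates are the short lid at top (418,157), the purple look-alike at (317,225) and the green one at (434,242). The tall tub has the taller body in the scene view, so I choose (300,140). The tray is at top (200,165), and a small cup stands nearby at (240,237).

```bash
sed -i 's/@np.array(c\["rotation"\]).T/@Rotation.from_quat(c["rotation"]).as_matrix().T/; 1a from scipy.spatial.transform import Rotation' h.py
cat >> h.py <<'E'
def box(P,m,tag):
    """min-area rectangle in world xy of masked points, mm"""
    q=P[m]; (c,s,a)=cv2.minAreaRect((q[:,:2]*1000).astype(np.float32))
    print(tag,m.sum(),"c",np.round(c,1),"size",np.round(s,1),"ang",round(a,2),"z med",np.round(np.median(q[:,2])*1000,1),"xy med",np.round(np.median(q[:,:2],0)*1000,1))
def near(P,x,y,r,z0,z1):
    m=(np.hypot(P[...,0]-x,P[...,1]-y)<r)&(P[...,2]>z0)&(P[...,2]<z1)
    m=cv2.morphologyEx(m.astype(np.uint8),cv2.MORPH_OPEN,np.ones((2,2)))>0
    return m
E
python3 - <<'E'
from h import *
for n in ("scene","top"):
    d=np.load(n+"0.npy"); im=cv2.imread(f"pics/{n}0.png"); P=pts(n,d); P[d==0]=np.nan
    box(P,near(P,.58,.005,.1,.135,.155),n+" plate")
    box(P,near(P,.58,.005,.05,.171,.19),n+" blocktop")
    box(P,near(P,.58,.005,.06,.16,.19),n+" block+btn")
    ivory=(im[...,2]>im[...,0].astype(int)+8)&(im.min(-1)>120)
    box(P,near(P,.58,.005,.05,.16,.19)&ivory,n+" ivory")
    box(P,near(P,.536,.258,.15,.008,.025),n+" traywall")
    box(P,near(P,.536,.258,.06,-.01,.02),n+" trayfloor")
    box(P,near(P,.56,.263*-1,.1,.07,.1),n+" shortplate")
    box(P,near(P,.42,-.1,.02,-.03,.1),n+" counter") if 1 else 0
# edges of the tray by brightness
im=cv2.imread("pics/top0.png"); P=pts("top",np.load("top0.npy"))
m=np.zeros(im.shape[:2],bool); h=cv2.cvtColor(im,cv2.COLOR_BGR2HSV)
m=(h[...,1]<40)&(np.hypot(P[...,0]-.536,P[...,1]-.258)<.15)
m=cv2.morphologyEx(m.astype(np.uint8),cv2.MORPH_OPEN,np.ones((5,5)))>0
box(P,m,"tray all")
for r in env.masks_of("tray","top")[:1]: box(P,r["mask"],"tray mask")
c=cv2.resize(im[90:190,240:360],None,fx=5,fy=5,interpolation=cv2.INTER_CUBIC)
s=cv2.imread("pics/scene0.png")[180:280,240:350]
s=cv2.resize(s,(0,0),fx=2.5,fy=5) if 0 else cv2.resize(s,(330,300),interpolation=cv2.INTER_CUBIC)
out=np.zeros((500,800,3),np.uint8); out[:500,:470]=c[:,:470]; out[:300,470:]=s
cv2.imwrite("pics/crop.png",out)
E
```

```text
scene plate 1216 c [546.6 -10.9] size [210.4  75.7] ang 19.01 z med nan xy med [nan nan]
scene blocktop 387 c [581.1  11. ] size [54.3 60. ] ang 48.82 z med nan xy med [nan nan]
scene block+btn 483 c [581.   11.5] size [55.  61.3] ang 48.82 z med nan xy med [nan nan]
scene ivory 81 c [573.6   7.8] size [51.4 56.8] ang 10.29 z med 176.4 xy med [583.3  30.3]
scene traywall 881 c [534. 263.] size [196.  191.5] ang 13.24 z med nan xy med [nan nan]
scene trayfloor 1906 c [532.4 260.9] size [88.9 93.5] ang 43.99 z med nan xy med [nan nan]
scene shortplate 966 c [ 539.2 -261.4] size [105.7 156. ] ang 78.57 z med nan xy med [nan nan]
scene counter 50 c [463.9 -54.2] size [157.7  30.9] ang 40.11 z med 20.4 xy med [421.4 -85.5]
top plate 1640 c [600.4   4.7] size [146.3  96.3] ang 3.93 z med nan xy med [nan nan]
top blocktop 470 c [583.8   5.1] size [39.5 59. ] ang 8.58 z med nan xy med [nan nan]
top block+btn 505 c [583.5   5.2] size [41.3 60.6] ang 7.04 z med nan xy med [nan nan]
top ivory 86 c [581.6   5.4] size [24.4 54.8] ang 1.7 z med 176.4 xy med [581.  -13.5]
top traywall 738 c [533.8 255. ] size [190.  191.8] ang 11.65 z med nan xy med [nan nan]
top trayfloor 1844 c [nan nan] size [0. 0.] ang 0.0 z med nan xy med [nan nan]
top shortplate 1488 c [ 565.8 -277.7] size [110.5 133.7] ang 74.06 z med nan xy med [nan nan]
top counter 195 c [ 416.7 -103.7] size [34.5 28.2] ang 41.21 z med nan xy med [nan nan]
tray all 5988 c [536. 256.] size [190.2 191.8] ang 11.71 z med 5.8 xy med [535.2 257.4]
tray mask 6170 c [526.9 170.2] size [412.  237.3] ang 83.26 z med 5.8 xy med [535.  257.1]
```

View pics/crop.png

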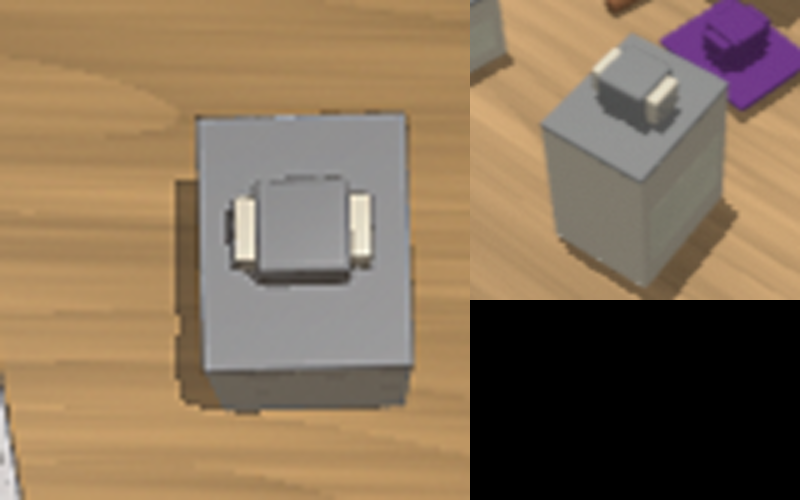

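The crop shows the grey lid of the tall tub: its block is at crop (303,225) and the ivory buttons at (245,230) and (360,228). Both buttons face along world ±y. My mask was contaminated by opening artefacts and NaNs, so I'll redo the measurement more carefully.

```bash
python3 - <<'E'
from h import *
def m0(P,x,y,r,z0,z1):
    with np.errstate(invalid='ignore'): m=(np.hypot(P[...,0]-x,P[...,1]-y)<r)&(P[...,2]>z0)&(P[...,2]<z1)
    k,l,s,_=cv2.connectedComponentsWithStats(m.astype(np.uint8),connectivity=4)
    return l==1+np.argmax(s[1:,4])
for n in ("scene","top"):
    d=np.load(n+"0.npy"); P=pts(n,d); P[d==0]=np.nan
    for t,a in {"plate":(.58,.005,.08,.138,.154),"blocktop":(.58,.005,.05,.172,.19),"traywall":(.536,.258,.15,.009,.025),"floor":(.536,.258,.05,-.01,.02),"counter":(.42,.12,.03,-.03,.05),"short":(.56,-.263,.08,.076,.1),"shorttop":(.56,-.263,.05,.11,.13)}.items(): box(P,m0(P,*a),n+" "+t)
    # yaw of plate edge by homography-free image: contour of grey top at its height
im=cv2.imread("pics/top0.png"); P=pts("top",np.full((400,640),1.)); e=np.array(env.camera_params("top")["eye"])
def atz(u,v,z):
    r=P[int(round(v)),int(round(u))]-e; return (e+r*(z-e[2])/r[2])[:2]
# plate corners from crop pixels (/5 + offset)
C=[(197,117),(405,114),(411,366),(205,369)]
pc=np.array([atz(240+x/5,90+y/5,.146) for x,y in C])*1000
print(np.round(pc,1), "ctr",pc.mean(0).round(1),"yaw of y-edge",[np.degrees(np.arctan2(*( (a-b)))).round(2) for a,b in((pc[0],pc[1]),(pc[3],pc[2]))],"x-edges",[np.degrees(np.arctan2(*((a-b)[::-1]))).round(2) for a,b in((pc[0],pc[3]),(pc[1],pc[2]))])
B=[(233,197),(373,194),(373,260),(233,262)]
print("btn",np.round([atz(240+x/5,90+y/5,.176)*1000 for x,y in B],1))
E
```

```text
scene plate 1171 c [582.8   7.9] size [113.4  93.1] ang 3.57 z med 146.4 xy med [603.9  23.6]
scene blocktop 380 c [582.6   8.6] size [40.6 58.1] ang 1.94 z med 179.7 xy med [584.7  11.5]
scene traywall 437 c [527.9 255.7] size [178.9 190.8] ang 12.04 z med 13.0 xy med [458.9 202.6]
scene floor 1336 c [536.1 258.1] size [98.7 98.5] ang 57.15 z med 5.5 xy med [537.3 259.3]
scene counter 333 c [420.7 120.2] size [57.2 57.2] ang 81.25 z med 0.6 xy med [420.8 120.4]
scene short 886 c [ 560.2 -261.2] size [ 94.8 114.5] ang 75.62 z med 86.2 xy med [ 577.4 -245.1]
scene shorttop 257 c [ 560.6 -261.8] size [60.9 40.9] ang 74.29 z med 119.3 xy med [ 563.1 -255.5]
top plate 1637 c [582.7   7.2] size [113.   91.7] ang 3.26 z med 146.5 xy med [572.1   7. ]
top blocktop 471 c [581.5   7.5] size [38.6 58.9] ang 1.92 z med 180.0 xy med [581.2   7.2]
top traywall 721 c [536.  256.2] size [190.2 192.4] ang 11.7 z med 13.5 xy med [540.3 265.7]
top floor 1284 c [535.6 257.3] size [97.9 98.1] ang 8.77 z med 5.4 xy med [535.7 258.1]
top counter 463 c [420.7 119.9] size [56.8 57.7] ang 1.55 z med 0.5 xy med [419.8 120.1]
top short 1464 c [ 560.3 -263.1] size [ 93.3 112.7] ang 75.8 z med 86.5 xy med [ 551.4 -258.3]
top shorttop 435 c [ 560.3 -261.7] size [58.8 40.4] ang 75.09 z med 119.4 xy med [ 560.  -260.5]
[[635.5  55.3]
 [638.  -36. ]
 [528.5 -40.8]
 [524.   47.6]] ctr [581.5   6.5] yaw of y-edge [np.float64(-1.57), np.float64(-2.91)] x-edges [np.float64(3.92), np.float64(2.5)]
btn [[594.   35.1]
 [595.6 -23.7]
 [568.  -24.4]
 [566.4  34.3]]
```

```bash
cat >> h.py <<'E'
def plan(*targets):
    """targets (x,y,z,yaw_deg of tool x): fractions from the present pose"""
    s=env.observe(); R=Rotation.from_quat(s["tool_rot"]); p=np.array(s["position"])
    x=R.as_matrix()[:,0]; print("t",round(s["t"],2),"p",p.round(4),"yaw",np.degrees(np.arctan2(x[1],x[0])).round(2),"F",np.round(s["contact_force"],1),"open",round(s["opening"],4),"grip",round(s["gripper_force"],1))
    for *q,y in targets:
        G=Rotation.from_euler("z",y,degrees=True)*Rotation.from_quat([1,0,0,0])
        print(q,y,"shift",(R.inv().apply(np.array(q)-p)/.3).round(4),"turn",((R.inv()*G).as_rotvec()/2).round(4))
E
python3 -c "
from h import *
plan((.375,-.26,.24,10),(.582,.0075,.24,2.7))"
```

```text
t 0.55 p [ 0.1677 -0.5238  0.2313] yaw 17.75 F [-0.8  0.5 -0.4] open 0.0854 grip 0.0
[0.375, -0.26, 0.24] 10 shift [ 0.9263 -0.6268 -0.029 ] turn [-0.      0.      0.0676]
[0.582, 0.0075, 0.24] 2.7 shift [ 1.8553 -1.2656 -0.0289] turn [-0.      0.      0.1313]
```

Call:
play_rows(motion=[[[0.926,-0.627,-0.029],[0,0,0.131],1],[[0.926,-0.627,-0.029],[0,0,0.131],1],[[0.926,-0.627,-0.029],[0,0,0.131],1],[[0.926,-0.627,-0.029],[0,0,0.131],1],[[0.926,-0.627,-0.029],[0,0,0.131],1],[[0.926,-0.627,-0.029],[0,0,0.131],1],[[0.926,-0.627,-0.029],[0,0,0.131],1],[[0.926,-0.627,-0.029],[0,0,0.131],1],[[0.926,-0.627,-0.029],[0,0,0.131],1],[[0.926,-0.627,-0.029],[0,0,0.131],1]])

```text
t: 1.38
position: [0.3759, -0.2583, 0.2403]
tool_rot: [1.0, 0.026, 0.0, 0.0]
contact_force: [0.4, -0.0, -0.7]
opening: 0.0855
gripper_force: 0.0
```

```bash
python3 -c "
from h import *
plan((.582,.0075,.24,2.7))"
```

```text
t 1.38 p [ 0.3759 -0.2583  0.2403] yaw 2.98 F [ 0.4 -0.  -0.7] open 0.0855 grip 0.0
[0.582, 0.0075, 0.24] 2.7 shift [ 0.732  -0.849   0.0009] turn [ 0.0002 -0.0002  0.0024]
```

Call:
play_rows(motion=[[[0.732,-0.849,0],[0,0,0.002],1],[[0.732,-0.849,0],[0,0,0.002],1],[[0.732,-0.849,0],[0,0,0.002],1],[[0.732,-0.849,0],[0,0,0.002],1],[[0.732,-0.849,0],[0,0,0.002],1],[[0.732,-0.849,0],[0,0,0.002],1],[[0.732,-0.849,0],[0,0,0.002],1],[[0.732,-0.849,0],[0,0,0.002],1],[[0.732,-0.849,0],[0,0,0.002],1],[[0.732,-0.849,0],[0,0,0.002],1]])

```text
t: 2.22
position: [0.5829, 0.0051, 0.2392]
tool_rot: [1.0, 0.023, -0.0, 0.0]
contact_force: [0.6, -0.7, 0.8]
opening: 0.0853
gripper_force: 0.0
```

```bash
python3 -c "
from h import *
plan((.582,.0075,.19,2.7),(.582,.0075,.149,2.7))"
```

```text
t 2.22 p [0.5829 0.0051 0.2392] yaw 2.6 F [ 0.6 -0.7  0.8] open 0.0853 grip 0.0
[0.582, 0.0075, 0.19] 2.7 shift [-0.0024 -0.0083  0.164 ] turn [ 0.      0.0004 -0.0009]
[0.582, 0.0075, 0.149] 2.7 shift [-0.0023 -0.0083  0.3006] turn [ 0.      0.0004 -0.0009]
```

Call:
play_rows(motion=[[[0,0,0.1],[0,0,0],1],[[0,0,0.16],[0,0,0],1],[[0,0,0.16],[0,0,0],1],[[0,0,0.16],[0,0,0],1],[[0,0,0.16],[0,0,0],1]])

```text
t: 2.63
position: [0.5824, 0.0035, 0.1935]
tool_rot: [1.0, 0.021, 0.001, 0.0]
contact_force: [-0.6, -1.1, -0.0]
opening: 0.0855
gripper_force: 0.0
```

```bash
python3 -c "
from h import *
plan((.582,.0075,.149,2.7))"
```

```text
t 2.63 p [0.5824 0.0035 0.1935] yaw 2.41 F [-0.6 -1.1 -0. ] open 0.0855 grip 0.0
[0.582, 0.0075, 0.149] 2.7 shift [-0.0011 -0.0135  0.1483] turn [ 0.0003 -0.001  -0.0025]
```

Call:
play_rows(motion=[[[-0.001,-0.0135,0.03],[0,0,-0.0025],1],[[-0.001,-0.0135,0.06],[0,0,-0.0025],1],[[-0.001,-0.0135,0.08],[0,0,-0.0025],1],[[-0.001,-0.0135,0.1],[0,0,-0.0025],1],[[-0.001,-0.0135,0.1],[0,0,-0.0025],1],[[-0.001,-0.0135,0.1],[0,0,-0.0025],1],[[-0.001,-0.0135,0.1],[0,0,-0.0025],1]])

```text
t: 3.22
position: [0.5818, 0.009, 0.1623]
tool_rot: [1.0, 0.024, 0.0, 0.0]
contact_force: [0.7, 0.6, 0.2]
opening: 0.0857
gripper_force: 0.0
```

```bash
python3 -c "
from h import *
im,d=env.grab_frame('scene'); s=cv2.resize(im[150:290,230:370],None,fx=4,fy=4,interpolation=2); cv2.imwrite('pics/pre.png',s)
plan((.582,.0075,.149,2.7))"
```

```text
t 3.27 p [0.5818 0.0089 0.1624] yaw 2.8 F [-0.1 -0.6  0.7] open 0.0854 grip 0.0
[0.582, 0.0075, 0.149] 2.7 shift [0.0003 0.0048 0.0445] turn [ 0.0001 -0.0003  0.0009]
```

View pics/pre.png

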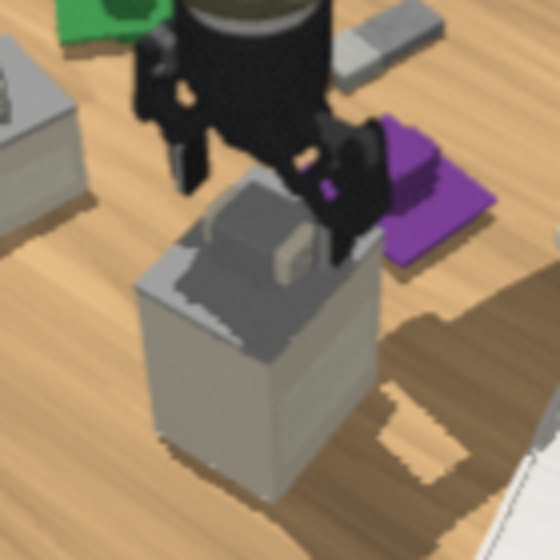

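The fingers straddle the buttons, with tips at (190,185) and (345,255) and the buttons at (215,225) and (295,250). I'll go down to the grip height.

Call:
play_rows(motion=[[[0,0.004,0.02],[0,0,0],1],[[0,0.004,0.042],[0,0,0],1],[[0,0.004,0.042],[0,0,0],1],[[0,0.004,0.042],[0,0,0],1]])

```text
t: 3.6
position: [0.5814, 0.0078, 0.1489]
tool_rot: [1.0, 0.024, -0.001, -0.0]
contact_force: [-0.3, 0.5, 0.8]
opening: 0.0853
gripper_force: 0.0
```

```bash
python3 -c "
from h import *
plan((.582,.0075,.149,2.7))"
```

```text
t 3.6 p [0.5814 0.0078 0.1489] yaw 2.79 F [-0.3  0.5  0.8] open 0.0853 grip 0.0
[0.582, 0.0075, 0.149] 2.7 shift [ 0.0019  0.001  -0.0005] turn [-0.0001  0.0006  0.0008]
```

Call:
play_rows(motion=[[[0,0,0],[0,0,0],0.6],[[0,0,0],[0,0,0],0.5],[[0,0,0],[0,0,0],0.3],[[0,0,0],[0,0,0],0.1],[[0,0,0],[0,0,0],0],[[0,0,0],[0,0,0],0],[[0,0,0],[0,0,0],0],[[0,0,0],[0,0,0],0]])

```text
t: 4.27
position: [0.5824, 0.0078, 0.1513]
tool_rot: [1.0, 0.024, 0.002, 0.0]
contact_force: [-1.2, 0.5, 10.4]
opening: 0.0393
gripper_force: 63.4
```

Call:
play_rows(motion=[[[0,0,-0.01],[0,0,0],0],[[0,0,-0.02],[0,0,0],0],[[0,0,-0.02],[0,0,0],0],[[0,0,-0.02],[0,0,0],0]])

```text
t: 4.6
position: [0.5816, 0.0078, 0.1553]
tool_rot: [1.0, 0.024, -0.0, -0.0]
contact_force: [1.1, -0.8, -1.0]
opening: 0.0392
gripper_force: 61.6
```

```bash
python3 -c "
from h import *
im,d=env.grab_frame('scene'); s=cv2.resize(im[150:290,230:370],None,fx=4,fy=4,interpolation=2); cv2.imwrite('pics/lift.png',s)
plan((.582,.0075,.149,2.7))"
```

```text
t 4.65 p [0.5815 0.0078 0.1551] yaw 2.79 F [ 0.2  0.2 -2.3] open 0.039 grip 61.6
[0.582, 0.0075, 0.149] 2.7 shift [0.0016 0.001  0.0204] turn [-0.0001  0.0003  0.0008]
```

View pics/lift.png

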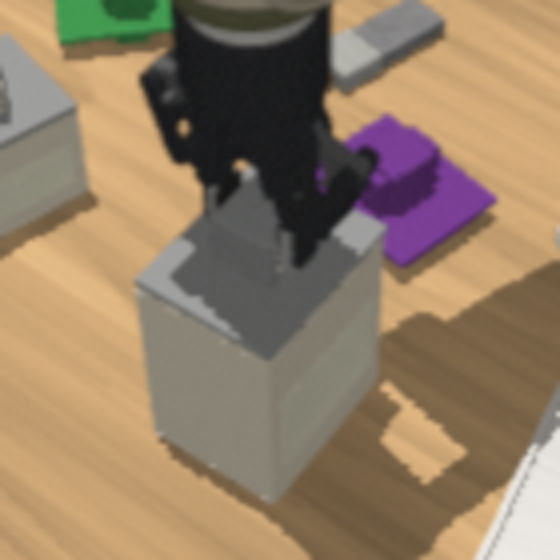

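The lid has come up slightly, with its corner at (137,283). The tub's base at (270,498) hasn't moved, and the force is only about the lid's weight, so I continue lifting.

Call:
play_rows(motion=[[[0,0,-0.02],[0,0,0],0],[[0,0,-0.04],[0,0,0],0],[[0,0,-0.06],[0,0,0],0],[[0,0,-0.1],[0,0,0],0],[[0,0,-0.16],[0,0,0],0],[[0,0,-0.25],[0,0,0],0],[[0,0,-0.25],[0,0,0],0],[[0,0,-0.25],[0,0,0],0]])

```text
t: 5.32
position: [0.5821, 0.0077, 0.2321]
tool_rot: [1.0, 0.024, 0.002, 0.0]
contact_force: [-1.0, -1.0, -2.2]
opening: 0.0393
gripper_force: 61.6
```

```bash
python3 -c "
from h import *
im,d=env.grab_frame('scene'); s=cv2.resize(im[110:290,210:390],None,fx=3,fy=3,interpolation=2); cv2.imwrite('pics/up.png',s)
P=pts('scene',d); P[d==0]=np.nan
m=(np.abs(P[...,0]-.582)<.065)&(np.abs(P[...,1]-.0078)<.06)&(P[...,2]>.205)&(P[...,2]<.24); print(np.nanpercentile(P[m],[2,50,98],axis=0))
plan((.5365,.2565,.21,11.7),(.5365,.2565,.06,11.7))"
```

```text
[[ 0.53078888 -0.03340066  0.21074276]
 [ 0.60717064  0.02752554  0.22734472]
 [ 0.63746949  0.05518022  0.23664975]]
t 5.37 p [0.5816 0.0078 0.2307] yaw 2.8 F [ 0.1  0.1 -2.5] open 0.0391 grip 61.6
[0.5365, 0.2565, 0.21] 11.7 shift [-0.1097 -0.8354  0.0687] turn [ 0.0001 -0.0003 -0.0777]
[0.5365, 0.2565, 0.06] 11.7 shift [-0.11   -0.8355  0.5687] turn [ 0.0001 -0.0003 -0.0777]
```

View pics/up.png

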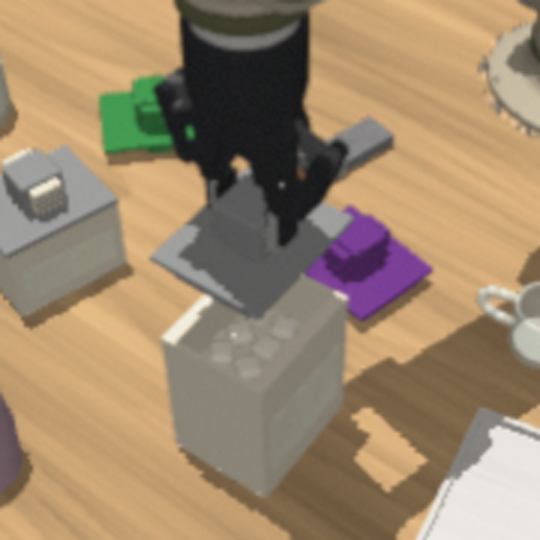

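The lid is off and held level at (250,255). The open tub is standing with its tablets at (250,345). Next I carry the lid over the tray.

Call:
play_rows(motion=[[[-0.014,-0.1,0],[0,0,-0.01],0],[[-0.028,-0.2,0],[0,0,-0.02],0],[[-0.042,-0.32,0],[0,0,-0.03],0],[[-0.056,-0.44,0],[0,0,-0.042],0],[[-0.07,-0.56,0],[0,0,-0.054],0],[[-0.085,-0.67,0],[0,0,-0.064],0],[[-0.1,-0.76,0],[0,0,-0.074],0],[[-0.11,-0.835,0],[0,0,-0.078],0],[[-0.11,-0.835,0],[0,0,-0.078],0],[[-0.11,-0.835,0],[0,0,-0.078],0]])

```text
t: 6.2
position: [0.5358, 0.2571, 0.2293]
tool_rot: [0.995, 0.103, -0.001, 0.0]
contact_force: [-0.6, -0.3, -2.0]
opening: 0.0394
gripper_force: 61.4
```

```bash
python3 -c "
from h import *
d=env.grab_frame('scene')[1]; P=pts('scene',d); P[d==0]=np.nan
m=(np.abs(P[...,0]-.5365)<.06)&(np.abs(P[...,1]-.2565)<.06)&(P[...,2]>.21)&(P[...,2]<.235)
q=P[m]; A=np.c_[q[:,:2]-[.5365,.2565],np.ones(len(q))]
w=np.ones(len(q),bool)
for i in range(6): c=np.linalg.lstsq(A[w],q[w,2],rcond=None)[0]; w=np.abs(A@c-q[:,2])<.004
print('plane',c,w.sum()); print(np.percentile(q[w],[1,99],axis=0))
plan((.5365,.2565,.08,11.7),(.5365,.2565,.045,11.7))"
```

```text
plane [-0.00796388 -0.00761021  0.22444635] 1340
[[0.48303314 0.21108921 0.22073375]
 [0.59501769 0.3105038  0.22683216]]
t 6.25 p [0.5362 0.2561 0.2295] yaw 11.76 F [ 1.4  0.4 -1.2] open 0.0395 grip 61.4
[0.5365, 0.2565, 0.08] 11.7 shift [ 0.0022 -0.0012  0.4984] turn [0.0002 0.0009 0.0005]
[0.5365, 0.2565, 0.045] 11.7 shift [ 0.0024 -0.0013  0.615 ] turn [0.0002 0.0009 0.0005]
```

Call:
play_rows(motion=[[[0.002,-0.001,0.05],[0,0,0],0],[[0.002,-0.001,0.13],[0,0,0],0],[[0.002,-0.001,0.22],[0,0,0],0],[[0.002,-0.001,0.31],[0,0,0],0],[[0.002,-0.001,0.4],[0,0,0],0],[[0.002,-0.001,0.48],[0,0,0],0],[[0.002,-0.001,0.55],[0,0,0],0],[[0.002,-0.001,0.6],[0,0,0],0],[[0.002,-0.001,0.615],[0,0,0],0],[[0.002,-0.001,0.615],[0,0,0],0]])

```text
t: 7.08
position: [0.5368, 0.2556, 0.0448]
tool_rot: [0.995, 0.101, -0.001, 0.0]
contact_force: [-0.9, 0.0, -0.6]
opening: 0.0391
gripper_force: 61.4
```

```bash
python3 -c "
from h import *
plan((.5365,.2565,.033,11.7),(.5365,.2565,.03,11.7))"
```

```text
t 7.08 p [0.5368 0.2556 0.0448] yaw 11.65 F [-0.9  0.  -0.6] open 0.0391 grip 61.4
[0.5365, 0.2565, 0.033] 11.7 shift [-0.0002 -0.0032  0.0393] turn [ 0.0001  0.0014 -0.0005]
[0.5365, 0.2565, 0.03] 11.7 shift [-0.0002 -0.0032  0.0493] turn [ 0.0001  0.0014 -0.0005]
```

Call:
play_rows(motion=[[[0,-0.002,0.015],[0,0,0],0],[[0,-0.002,0.03],[0,0,0],0],[[0,-0.002,0.038],[0,0,0],0],[[0,-0.002,0.042],[0,0,0],0],[[0,-0.002,0.042],[0,0,0],0],[[0,-0.002,0.042],[0,0,0],0]])

```text
t: 7.58
position: [0.537, 0.2574, 0.0336]
tool_rot: [0.995, 0.102, 0.0, -0.0]
contact_force: [-0.1, 0.2, -1.6]
opening: 0.0393
gripper_force: 61.4
```

Step down until contact shows in the force.

Call:
play_rows(motion=[[[0,0,0.003],[0,0,0],0],[[0,0,0.006],[0,0,0],0],[[0,0,0.006],[0,0,0],0],[[0,0,0.006],[0,0,0],0]])

```text
t: 7.92
position: [0.5369, 0.2574, 0.0315]
tool_rot: [0.995, 0.102, -0.0, 0.0]
contact_force: [0.1, 0.8, -1.3]
opening: 0.0395
gripper_force: 61.4
```

Call:
play_rows(motion=[[[0,0,0.003],[0,0,0],0],[[0,0,0.005],[0,0,0],0],[[0,0,0.005],[0,0,0],0],[[0,0,0.005],[0,0,0],0]])

```text
t: 8.25
position: [0.5369, 0.2574, 0.0303]
tool_rot: [0.995, 0.102, 0.0, -0.0]
contact_force: [-1.5, -0.6, 1.4]
opening: 0.0391
gripper_force: 62.0
```

Call:
play_rows(motion=[[[0,0,0.003],[0,0,0],0],[[0,0,0.003],[0,0,0],0],[[0,0,0.003],[0,0,0],0]])

```text
t: 8.5
position: [0.5369, 0.2574, 0.0303]
tool_rot: [0.995, 0.102, 0.0, -0.0]
contact_force: [-4.3, -2.1, 10.6]
opening: 0.0394
gripper_force: 63.2
```

Firm contact: the lid is standing on the tray floor. Now I release gradually.

Call:
play_rows(motion=[[[0,0,0],[0,0,0],0.52],[[0,0,0],[0,0,0],0.58],[[0,0,0],[0,0,0],0.64],[[0,0,0],[0,0,0],0.7],[[0,0,0],[0,0,0],0.8],[[0,0,0],[0,0,0],1],[[0,0,0],[0,0,0],1],[[0,0,0],[0,0,0],1],[[0,0,0],[0,0,0],1]])

```text
t: 9.25
position: [0.5369, 0.2574, 0.0291]
tool_rot: [0.995, 0.102, 0.0, -0.0]
contact_force: [-0.1, -0.5, -0.0]
opening: 0.0854
gripper_force: 0.0
```

Call:
play_rows(motion=[[[0,0,-0.03],[0,0,0],1],[[0,0,-0.08],[0,0,0],1],[[0,0,-0.16],[0,0,0],1],[[0,0,-0.27],[0,0,0],1],[[0,0,-0.39],[0,0,0],1],[[0,0,-0.52],[0,0,0],1],[[0,0,-0.65],[0,0,0],1],[[0,0,-0.65],[0,0,0],1],[[0,0,-0.65],[0,0,0],1]])

```text
t: 10.0
position: [0.5374, 0.2576, 0.2271]
tool_rot: [0.995, 0.102, 0.003, -0.0]
contact_force: [-0.1, 0.3, -1.3]
opening: 0.0857
gripper_force: 0.0
```

Call:
play_rows(motion=[[[-0.5,0,0],[0,0,0],1],[[-0.5,0,0],[0,0,0],1],[[-0.5,0,0],[0,0,0],1],[[-0.5,0,0],[0,0,0],1],[[-0.5,0,0],[0,0,0],1],[[-0.5,0,0],[0,0,0],1]])

```text
t: 10.5
position: [0.389, 0.2267, 0.2239]
tool_rot: [0.995, 0.102, -0.0, 0.0]
contact_force: [0.9, 0.3, -0.0]
opening: 0.0854
gripper_force: 0.0
```

```bash
python3 - <<'E'
from h import *
plan()
def m0(P,x,y,r,z0,z1):
    m=(np.hypot(P[...,0]-x,P[...,1]-y)<r)&(P[...,2]>z0)&(P[...,2]<z1)
    k,l,s,_=cv2.connectedComponentsWithStats(m.astype(np.uint8),connectivity=4)
    return l==1+np.argmax(s[1:,4])
for n in ("scene","top"):
    im,d=env.grab_frame(n); P=pts(n,d); P[d==0]=np.nan
    m=m0(P,.5365,.2565,.08,.019,.035); box(P,m,n+" lid"); q=P[m]
    print(" plane",np.linalg.lstsq(np.c_[q[:,:2],np.ones(len(q))],q[:,2],rcond=None)[0].round(4))
    box(P,m0(P,.5365,.2565,.05,.05,.07),n+" blocktop")
    box(P,m0(P,.582,.0075,.08,.132,.15),n+" tub rim"); box(P,m0(P,.56,-.263,.08,.076,.1),n+" short")
    cv2.imwrite(f"pics/{n}1.png",im)
E
```

```text
t 10.5 p [0.389  0.2267 0.2239] yaw 11.75 F [ 0.9  0.3 -0. ] open 0.0854 grip 0.0
scene lid 1287 c [536.9 258.9] size [113.   92.2] ang 11.49 z med 25.6 xy med [557.  264.4]
 plane [0.0033 0.0071 0.022 ]
scene blocktop 415 c [537.6 259.5] size [41.9 58.7] ang 11.86 z med 57.9 xy med [539.6 259.8]
scene tub rim 708 c [581.9   7.6] size [113.3  91.8] ang 2.91 z med 139.9 xy med [585.4  15.5]
scene short 895 c [ 560.1 -261.3] size [ 95.9 113.5] ang 75.73 z med 86.2 xy med [ 578.1 -245.6]
top lid 1324 c [537.6 257.1] size [111.8  93.8] ang 11.86 z med 25.4 xy med [530.5 252.8]
 plane [0.0008 0.0034 0.0242]
top blocktop 387 c [537.9 255.7] size [40.5 57.8] ang 11.14 z med 58.3 xy med [537.  254.8]
top tub rim 675 c [582.3   7.3] size [110.8  89.9] ang 3.18 z med 140.4 xy med [582.1  11.9]
top short 1464 c [ 560.3 -263.1] size [ 93.3 112. ] ang 76.19 z med 86.5 xy med [ 551.8 -257.9]
```

View pics/scene1.png

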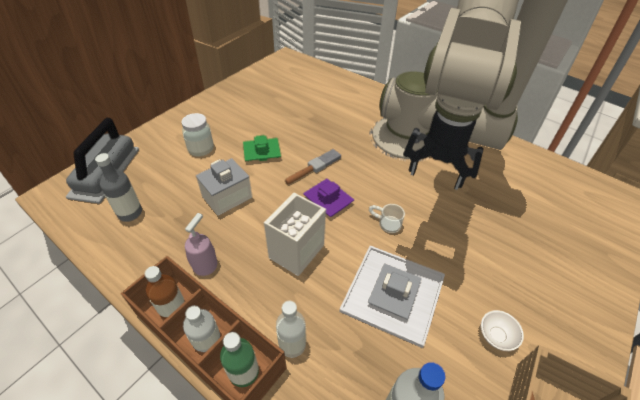

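The lid stands level and centred in the tray at (395,290). The open tub is where it was at (296,232), and the short tub at (225,187) hasn't moved.

```bash
python3 -c "
from rig import env; print(env.hand_in())"
```

```text
the job is handed in; nothing more can be done
None
```

The job is handed in: the tall tub's lid stands level and right side up within about 2 mm of the tray's centre, the opened tub is where it was, the shorter tub is untouched, and the run took about 11 s.

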